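# Open the sanitiser bottle with the press-and-turn safety cap

## Task

Open the bottle that has the yellow safety cap: press the cap down against its spring until it bottoms and, keeping it down, turn it anticlockwise to undo it, without forcing it (no more than 25 N on the bottle). Then lift the cap off and set it down gently, right way up, in the middle of the round blue rest, and leave everything else where it stands.

Things in the scene. Friction and masses are not known exactly. Their poses are not given: they have to be found in the camera images.
- cap_center (a point): Centre of the yellow ribbed press-and-turn safety cap: round, 56 mm across, 42 mm high, mouth down, closed top 21 mm above this point, about 45 g. x: along the black pointer line on its top; z: up out of its top. Loose once undone. 18 mm clear height below its lower edge to the bottle's wide shoulder, with only the neck (46 mm across) there.
- cap_top (a point): Middle of the cap's top face, where it is pressed. A spring resists with 5 N, plus 0.3 N per mm. It goes down 5 to 14 mm until it meets a solid floor, felt as a sudden steep rise of force; how far differs from bottle to bottle and cannot be seen. Only in the last 2 mm above that floor is the cap free to turn; turned while higher, it jams on the catch teeth.
- neck (a point): Point on the fixed bottle's axis where the cap's centre sits when locked. Held down, the cap undoes anticlockwise seen from above by about 75 degrees (66 to 84 will do; solid stop at about 85). Then it lifts straight up: out of the neck after 25 mm, clear of the valve disc in the mouth after 55 mm. Brittle plastic: at most 25 N in all between cap and bottle.
- bottle: White bottle with a blue band, under the yellow cap: 84 mm across, 121 mm to its shoulder top, cap top at 181 mm. Fixed in a steel holder (120 mm square foot) screwed to the bench: it neither turns nor tips. Origin on its axis at bench height, z up; while locked, the cap's x axis lies along the bottle's x within 3 degrees.
- rest_top (a point): Centre of the top face of the round blue cap rest, a flat disc 110 mm across and 6 mm thick with no rim, fixed to the bench; this point is 6 mm above the bench.
- other_bottle: A like bottle with a green band and a plain red cap (54 mm across, top at 179 mm), fixed in its own holder. Not to be opened. Origin on its axis at bench height.
- sprayer: Bystander: yellow trigger spray bottle, 72 mm across, 212 mm tall, loose. Origin at the centre of its underside.
- shaker: Bystander: steel sugar shaker with a black ball on top, 72 mm across, 136 mm tall, loose. Origin at the centre of its underside.
- cutter: Bystander: steel ring cutter, 60 mm across, 32 mm high, loose. Origin at the centre of its underside.
- dose_cup: Bystander: small clear plastic dosing cup, 56 mm across, 50 mm high, loose. Origin at the centre of its underside.
- spatula: Bystander: orange-handled spatula, 240 mm long, lying flat, loose. Origin at the centre of its underside.
There are look-alikes about, which are no part of the job. There is more than one size of the part that bears rest_top; the job needs the middle-sized.

How it is judged:
On the way:
1. the cap is turned at least 63 degrees anticlockwise while it is still down on the neck (angle between the x axis of cap_center and the x axis of bottle, either way round above 1.1 rad and z of cap_center in the frame of bottle below 0.164 m and horizontal distance between cap_center and bottle below 0.006 m), for 0.05 s.
At the end, for the whole second after the job is handed in: The yellow cap stands right way up (within 6 degrees) and at rest on the blue rest, its centre within 25 mm of the rest's centre, let go (horizontal distance between cap_center and rest_top below 0.025 m and z of cap_center in the frame of rest_top between 0.017 and 0.025 m and angle between cap_center's own z axis and vertical below 0.1 rad and linear speed of cap below 0.02 m/s); the robot touches nothing.
It fails at once if the cap is forced against the bottle (pressed, pulled or turned) with more than 25 N (contact force between cap and bottle above 25 N).
It fails at once if the cap is dropped: it falls faster than 0.7 m/s (about 25 mm of free fall) with no finger on it (linear speed of cap above 0.7 m/s and contact force between the fingers and cap below 0.05 N).
It fails at once if a bystander is shoved by more than 30 mm (distance of any of sprayer, shaker, cutter, dose_cup, spatula from where it was at the start of the episode above 0.03 m).
It also fails if it takes over 64 s, if anything falls off the work surface, if the arm or the gripper's body presses on something with over 40 N, if the wrist force passes 120 N, or if a joint passes its speed limit or range.

## Robot

A 6-joint arm with a two-finger parallel gripper is mounted at the origin on the work surface. World frame = base frame: x ahead of the robot, y to its left, z up, the work surface at z = 0. Lengths are in m, angles in rad, forces in N, time in s.
With the tool pointing down it reaches from about 0.35 to 0.775 m from the base axis. Payload 5.5 kg.
Tool frame: the origin (TCP) lies midway between the tips of the shut fingers; the grasp point (between the pads) lies 19 mm behind it; z points along the fingers, y is the line along which they close (so a half turn about z gives the same grasp; the last joint's range is limited). The gripper opens to 85 mm and grips with 20 to 120 N. Pads are 22 mm wide; open, the fingers measure 114 mm over their backs; the gripper's body (76 mm by 85 mm) begins 54 mm behind the grasp point. The pads swing forward as they close: fully open they stand 13 mm farther back than shut.
Start: joints at [1.024, 0.313, 0.046, 1.304, 0, 1.431], TCP at [0.228, 0.528, 0.231] pointing down, gripper open.
Joint ranges: [-2.76, 2.76], [-0.86, 1.69], [-1.03, 1.26], [-2.2, 2.34], [-1.47, 1.5], [-3.14, 3.14]. Speed limits (rad/s): [2.57, 2.57, 3.14, 3.14, 3.14, 3.14].

## Interface

Orientations are given as a unit quaternion [w, x, y, z].
In Python, from workcell import telemetry, imaging, env gives the robot as it stands. The module is installed in compiled form; this text tells all that it offers.
- The arm moves only by the tool step_arm, never from a script. Its argument "moves" is a list of rows, each a list of 3 entries, a list of its own where there are three numbers: the shift along the tool's x, y, z in mm, then the turn, a rotation vector about the tool's x, y, z in rad, then the finger opening in mm, from 0 to 85.4. A call has 1 to 8 rows; each row is the pose to reach, as a shift and turn from the pose commanded when the call began, along the tool's axes at that moment; what a row does not reach only later rows make up. A row lasts 1/12 s, in which the tool goes at most 41.7 mm and 7.16 degrees, less where a joint would pass 70% of its speed; a pose out of reach is approached as far as the arm can. A call with a gripper value outside its range is refused whole. The fingers move at their own pace and stop on an object; "grip_force" is the grip in N (left out, the last holds). Time passes only in rows, so rows that repeat a pose let the fingers close. It gives the time, the measured TCP pose, the force, the opening and the grip force at its end, in the units of the state.
- telemetry.get_state(): the state, without advancing time (a new reading comes with each control period).
- imaging.read_camera(name): name is "side" or "top" or "wrist"; returns the picture (384x512x3 uint8, red, green, blue); there is no depth.
- imaging.camera_params(name): a dict with "camera_matrix" (3x3 intrinsics, pixels), "pose" (4x4, takes a point from camera to world coordinates). Camera axes: x right, y up, looking along -z (the intrinsics and any distortion apply to the point x, -y, -z); pixel columns grow to the right and rows downward; lengths in m; the calibration is good to about 2 mm. A picture is of the moment at which its call begins: read the wrist's pose just before it. camera_params takes no time and is no camera call; for the wrist camera it gives the pose at the moment of the call.
- env.hand_in(): hands the job in; it is judged then, once.
The state is a dict: "clock": time; "joint_pos": joint angles; "qvel": joint speeds; "tau": joint torques, N m; "tcp_pos": TCP position; "orientation": TCP orientation; "wrist_force": force on the tool from outside, world axes, zero at the start; "ft_torque": the same for the moment, N m; "finger_gap": finger opening in m; "grip_force": force on a finger pad.
Only numpy, scipy, OpenCV 4.12 (cv2) and the standard library are available. Lean on these libraries where they do the work, as an engineer would, in place of code of your own. Each camera call takes 0.05 s, during which the arm holds its last target. There are 200 camera calls.

## Working session

There is one attempt and no reset: what is moved stays moved. The work goes in short steps, Python scripts to look and compute and a tool call to move; the robot and the scene stay as the last step left them, time stands still between calls to the robot, and variables do not carry over. Pictures are saved under pics/ and viewed, at most 10 in all, crops included, and the job is handed in when it is done.

Besides the shell and the picture viewer there is one more tool, called after "Request:" in YAML: its name, and indented under it one key for each argument. step_arm: Moves the arm, as the interface text tells. Its arguments: {"type":"object","properties":{"moves":{"type":"array"},"grip_force":{"type":"number"}},"required":["moves"]}

```bash
mkdir -p pics; cat > h.py <<'E'
import numpy as np, cv2
from workcell import telemetry, imaging, env
def ray(name,uv,P=None):
    p=P or imaging.camera_params(name);K=np.array(p["camera_matrix"]);T=np.array(p["pose"])
    d=np.linalg.inv(K)@[uv[0],uv[1],1];d=T[:3,:3]@(d*[1,-1,-1]);return T[:3,3],d
def onplane(name,uv,z,P=None):
    o,d=ray(name,uv,P);return o+d*(z-o[2])/d[2]
def proj(name,X):
    p=imaging.camera_params(name);K=np.array(p["camera_matrix"]);T=np.array(p["pose"])
    c=T[:3,:3].T@(np.array(X)-T[:3,3]);c=K@(c*[1,-1,-1]);return c[:2]/c[2]
def snap(name,fn):
    P=imaging.camera_params(name);im=np.array(imaging.read_camera(name))
    cv2.imwrite("pics/"+fn,im[:,:,::-1]);return im,P
E
python3 - <<'E'
from h import *
a,P=snap("top","top.png");b,Q=snap("side","side.png")
cv2.imwrite("pics/both.png",cv2.resize(np.vstack([a,b])[:,:,::-1],None,fx=.78,fy=.78))
print(P,Q,telemetry.get_state())
E
```

```text
{'camera_matrix': array([[395.10560178,   0.        , 249.01660465],
       [  0.        , 395.10560178, 189.87811136],
       [  0.        ,   0.        ,   1.        ]]), 'pose': array([[-0.01261709,  0.98394834, -0.17800693,  0.31292883],
       [-0.99957694, -0.01707685, -0.023544  , -0.02747404],
       [-0.02620588,  0.17763456,  0.98374754,  1.27935887],
       [ 0.        ,  0.        ,  0.        ,  1.        ]])} {'camera_matrix': array([[499.02652385,   0.        , 253.3680757 ],
       [  0.        , 499.02652385, 187.78989791],
       [  0.        ,   0.        ,   1.        ]]), 'pose': array([[ 0.8846809 ,  0.29121039, -0.36405522, -0.06321404],
       [-0.46584116,  0.52168699, -0.71472701, -1.2105326 ],
       [-0.01821306,  0.80189724,  0.5971843 ,  1.10841519],
       [ 0.        ,  0.        ,  0.        ,  1.        ]])} {'clock': 0.1, 'joint_pos': array([1.02439719e+00, 3.13927684e-01, 4.50951482e-02, 1.30362804e+00,
       8.92894266e-07, 1.43124098e+00]), 'qvel': array([ 3.33177424e-05, -1.29504451e-03,  4.20753653e-03, -6.16838140e-05,
       -8.06205767e-04,  1.24267554e-04]), 'tau': array([ 2.55257524e-03, -4.81722879e+01,  2.99245745e+01,  1.27421587e-02,
       -1.66293480e-04,  2.00344743e-05]), 'tcp_pos': array([0.22727531, 0.52766964, 0.23049775]), 'orientation': array([-2.80257175e-04,  2.02021777e-01,  9.79380676e-01, -7.83508244e-04]), 'wrist_force': array([0.76433211, 0.56983667, 0.33158284]), 'ft_torque': array([-0.01718905,  0.00527539,  0.03952986]), 'grip_force': 0.0, 'finger_gap': 0.08522700264752184}
```

View pics/top.png

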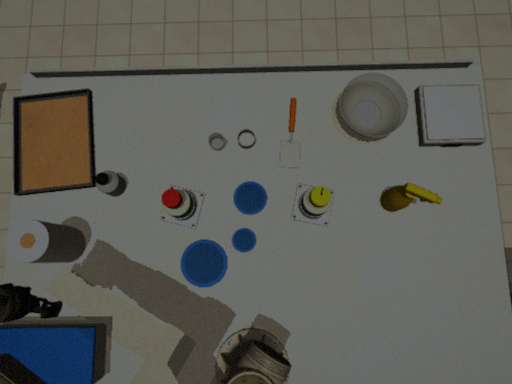

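View pics/side.png

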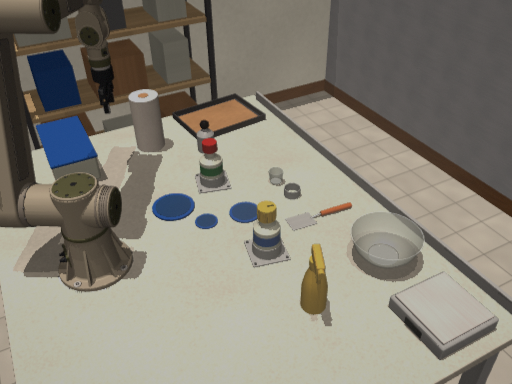

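The top view shows the yellow cap at (320,196), blue band, with a pointer line. The red cap is at (172,198) and the sprayer at (410,195). There are three blue discs: (250,197) medium, (204,262) large and (244,240) small. The medium one should be 110 mm across, so I'll measure it and confirm in a crop.

```bash
python3 - <<'E'
from h import *
a=cv2.imread("pics/top.png");s=cv2.imread("pics/side.png")
def blobs(im,lo,hi,mn):
    m=cv2.inRange(cv2.cvtColor(im,cv2.COLOR_BGR2HSV),lo,hi)
    n,l,st,c=cv2.connectedComponentsWithStats(m)
    return [(l==i,st[i],c[i]) for i in range(1,n) if st[i][4]>mn]
for m,st,c in blobs(a,(100,120,50),(125,255,255),60):
    p=onplane("top",c,.006);l=onplane("top",(st[0],c[1]),.006);r=onplane("top",(st[0]+st[2],c[1]),.006)
    print("blue",c.round(1),p.round(4),np.linalg.norm(l-r).round(4))
for m,st,c in blobs(a,(20,120,80),(35,255,255),40):
    print("yel top",c.round(1),st,onplane("top",c,.18).round(4))
for m,st,c in blobs(s,(20,120,80),(35,255,255),40):
    print("yel side",c.round(1),st,onplane("side",c,.16).round(4))
for m,st,c in blobs(s,(100,120,50),(125,255,255),60): print("blue side",c.round(1),onplane("side",c,.006).round(4))
c1=cv2.resize(a[165:290,150:350],None,fx=4,fy=4,interpolation=cv2.INTER_CUBIC);cv2.imwrite("pics/crop.png",c1)
E
```

```text
blue [249.8 197.6] [0.5178 0.0007 0.006 ] 0.1077
blue [243.6 239.9] [0.3809 0.0224 0.006 ] 0.0769
blue [203.7 263.1] [0.3093 0.1502 0.006 ] 0.1467
blue [ 52.5 351.8] [0.0458 0.6166 0.006 ] 0.2974
yel top [423.4 192.7] [406 183  36  21 277] [ 0.4953 -0.4881  0.18  ]
yel top [320.6 195.7] [311 186  20  20 299] [ 0.4917 -0.2019  0.18  ]
yel side [265.9 211.5] [257 201  19  22 350] [ 0.4925 -0.1987  0.16  ]
yel side [314.2 283.6] [ 301  244   26   70 1291] [ 0.4605 -0.5083  0.16  ]
blue side [54.1 79.9] [0.1321 1.4716 0.006 ]
blue side [ 65.2 141.5] [0.0595 0.795  0.006 ]
blue side [172.8 206.7] [0.3078 0.149  0.006 ]
blue side [241.4 213.5] [ 0.5031 -0.0027  0.006 ]
blue side [205.3 221.2] [0.3773 0.0205 0.006 ]
```

View pics/crop.png

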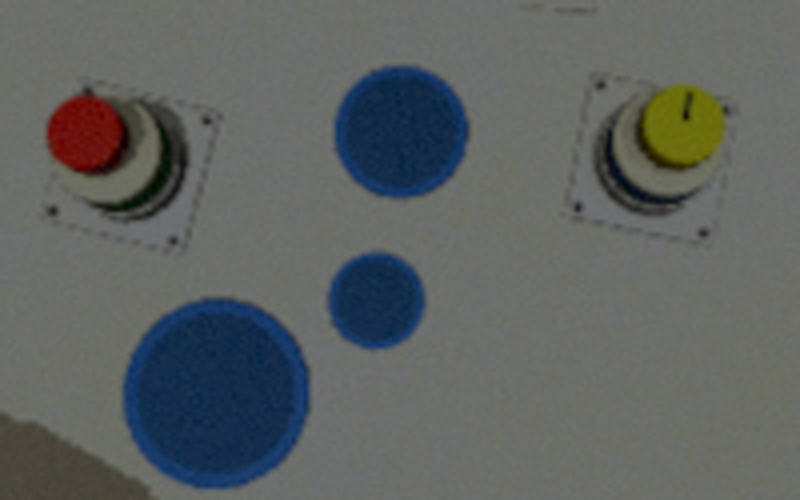

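The middle disc measures about 108 mm (the others 77 and 147), so the rest is the one at px (250,197), world (0.518, 0.001). The cap is at about (0.492, -0.202). Moving above it now.

Request:
step_arm:
  moves:
    - [[-220,-235,-80],[0,0,0],85]
    - [[-220,-235,-80],[0,0,0],85]
    - [[-220,-235,-80],[0,0,0],85]
    - [[-220,-235,-80],[0,0,0],85]
    - [[-220,-235,-80],[0,0,0],85]
    - [[-220,-235,-80],[0,0,0],85]
    - [[-220,-235,-80],[0,0,0],85]
    - [[-220,-235,-80],[0,0,0],85]

```text
clock: 0.77
tcp_pos: [0.3365, 0.2233, 0.3116]
orientation: [0.0, 0.202, 0.979, -0.0]
wrist_force: [1.4, 0.2, 0.5]
finger_gap: 0.0846
grip_force: 0.0
```

Request:
step_arm:
  moves:
    - [[-220,-235,0],[0,0,0],85]
    - [[-220,-235,0],[0,0,0],85]
    - [[-220,-235,0],[0,0,0],85]
    - [[-220,-235,0],[0,0,0],85]
    - [[-220,-235,0],[0,0,0],85]
    - [[-220,-235,0],[0,0,0],85]
    - [[-220,-235,0],[0,0,0],85]
    - [[-220,-235,0],[0,0,0],85]

```text
clock: 1.43
tcp_pos: [0.4461, -0.0808, 0.3108]
orientation: [-0.0, 0.203, 0.979, -0.0]
wrist_force: [0.7, -0.1, -1.0]
finger_gap: 0.0851
grip_force: 0.0
```

Request:
step_arm:
  moves:
    - [[-92,-95,0],[0,0,0],85]
    - [[-92,-95,0],[0,0,0],85]
    - [[-92,-95,0],[0,0,0],85]
    - [[-92,-95,0],[0,0,0],85]
    - [[-92,-95,0],[0,0,0],85]
    - [[-92,-95,0],[0,0,0],85]

```text
clock: 1.93
tcp_pos: [0.492, -0.2011, 0.3105]
orientation: [-0.001, 0.203, 0.979, 0.001]
wrist_force: [0.1, 0.1, -0.9]
finger_gap: 0.0851
grip_force: 0.0
```

```bash
python3 - <<'E'
from h import *
s=telemetry.get_state();print(s["clock"],s["tcp_pos"],s["orientation"],s["joint_pos"],s["wrist_force"])
im,P=snap("wrist","w1.png");print(P["pose"].round(4),proj("wrist",[.492,-.202,.181]))
m=cv2.inRange(cv2.cvtColor(im,cv2.COLOR_RGB2HSV),(20,120,60),(35,255,255))
n,l,st,c=cv2.connectedComponentsWithStats(m)
for i in range(1,n):
    if st[i][4]>200: print(st[i],c[i],onplane("wrist",c[i],.181,P))
E
```

```text
1.9333 [ 0.49203486 -0.20109401  0.31045974] [-1.04666761e-03  2.02506020e-01  9.79280262e-01  6.20170331e-04] [-5.39337680e-01  2.20556699e-01  1.14693531e-01  1.46731812e+00
  4.82161496e-04 -1.31505373e-01] [ 0.09564559  0.10440087 -0.85351462]
[[ 0.396  -0.8837 -0.2496  0.4285]
 [ 0.9182  0.3815  0.1064 -0.1731]
 [ 0.0011 -0.2713  0.9625  0.4532]
 [ 0.      0.      0.      1.    ]] [252.4273566  186.76980686]
[ 227  155   54   57 2305] [253.40650759 183.25509761] [ 0.48883556 -0.20026441  0.181     ]
[   0  204  145   99 5020] [ 75.22031873 253.6559761 ] [ 0.48415862 -0.41640253  0.181     ]
```

View pics/w1.png

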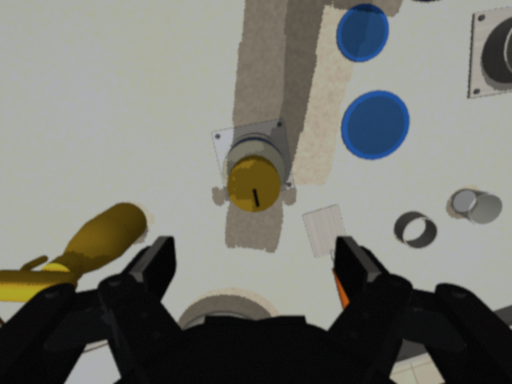

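The wrist view shows the cap at (254,185) with the pointer line, the middle disc at (375,125), the small disc at (362,32) and the sprayer at lower left. The blob includes a sliver of the cap's side, so I'll fit the top face and the rest more exactly.

```bash
python3 - <<'E'
from h import *
im=cv2.imread("pics/w1.png");hsv=cv2.cvtColor(im,cv2.COLOR_BGR2HSV)
for c in [(254,185.8),(253.4,185.8)]: print(onplane("wrist",c,.181))
# edge rays: extreme left/right of cap and bottom
m=cv2.inRange(hsv,(20,120,60),(35,255,255));m[:,:200]=0;m[:,300:]=0
ct=max(cv2.findContours(m,0,1)[0],key=cv2.contourArea)[:,0,:].astype(float)
far=ct[ct[:,1]>183]   # far half of rim: top-face edge only
W=np.array([onplane("wrist",p,.181)[:2] for p in far])
A=np.c_[2*W,np.ones(len(W))];x=np.linalg.lstsq(A,(W**2).sum(1),rcond=None)[0]
print("cap circle",x[:2],np.sqrt(x[2]+x[0]**2+x[1]**2))
V=hsv[:,:,2];print([int(V[r,240]) for r in range(150,216,3)])
b=cv2.inRange(hsv,(100,120,50),(125,255,255));n,l,st,c=cv2.connectedComponentsWithStats(b)
for i in range(1,n):
    if st[i][4]>800: print("blue",st[i],onplane("wrist",c[i],.006))
E
```

```text
[ 0.49168833 -0.2000715   0.181     ]
[ 0.49144017 -0.20064854  0.181     ]
cap circle [ 0.49224488 -0.20097926] 0.027267075857039205
[118, 118, 116, 79, 83, 123, 103, 98, 99, 98, 98, 98, 97, 97, 98, 98, 103, 127, 127, 125, 121, 122]
blue [ 337    4   51   57 2296] [0.38021265 0.02226742 0.006     ]
blue [ 342   91   67   68 3583] [0.51587727 0.00201213 0.006     ]
```

Cap circle centre is (0.4922, -0.2010), and the tool is within 0.5 mm of it. Descending.

Request:
step_arm:
  moves:
    - [[0,0,40],[0,0,0],85]
    - [[0,0,80],[0,0,0],85]
    - [[0,0,120],[0,0,0],85]
    - [[0,0,150],[0,0,0],85]
    - [[0,0,165],[0,0,0],80]
    - [[0,0,170],[0,0,0],72]
    - [[0,0,170],[0,0,0],66]
    - [[0,0,170],[0,0,0],62]
  grip_force: 20

```text
clock: 2.65
tcp_pos: [0.4931, -0.2005, 0.1427]
orientation: [0.001, 0.201, 0.98, -0.0]
wrist_force: [1.3, 0.4, 0.1]
finger_gap: 0.0622
grip_force: 0.0
```

Request:
step_arm:
  moves:
    - [[0,0,0],[0,0,0],60]
    - [[0,0,0],[0,0,0],59]
    - [[0,0,0],[0,0,0],58]
    - [[0,0,0],[0,0,0],57]

```text
clock: 2.98
tcp_pos: [0.4933, -0.202, 0.1424]
orientation: [0.001, 0.202, 0.979, -0.001]
wrist_force: [-0.4, -2.6, 0.4]
finger_gap: 0.057
grip_force: 0.8
```

Request:
step_arm:
  moves:
    - [[0,0,0],[0,0,0],56]
    - [[0,0,0],[0,0,0],55]
    - [[0,0,0],[0,0,0],54]
    - [[0,0,0],[0,0,0],52]

```text
clock: 3.32
tcp_pos: [0.4931, -0.2018, 0.1418]
orientation: [0.001, 0.202, 0.979, -0.0]
wrist_force: [0.3, -2.4, 3.9]
finger_gap: 0.0562
grip_force: 20.4
```

Request:
step_arm:
  moves:
    - [[0,-0.5,0],[0,0,0],50]
    - [[0,-1,0],[0,0,0],50]
    - [[0,-1,0],[0,0,0],48]
  grip_force: 60

```text
clock: 3.57
tcp_pos: [0.4925, -0.2019, 0.1414]
orientation: [0.0, 0.202, 0.979, 0.0]
wrist_force: [2.1, 0.9, 4.1]
finger_gap: 0.0557
grip_force: 62.3
```

Request:
step_arm:
  moves:
    - [[0,0,0],[0,0,0],48]
    - [[0,0,0],[0,0,0],48]

```text
clock: 3.73
tcp_pos: [0.4923, -0.202, 0.1413]
orientation: [0.0, 0.202, 0.979, 0.0]
wrist_force: [1.7, 0.4, 5.5]
finger_gap: 0.0554
grip_force: 62.3
```

Request:
step_arm:
  moves:
    - [[0,0,1],[0,0,0],48]
    - [[0,0,2],[0,0,0],48]
    - [[0,0,3],[0,0,0],48]
    - [[0,0,4],[0,0,0],48]
    - [[0,0,4],[0,0,0],48]

```text
clock: 4.15
tcp_pos: [0.4923, -0.202, 0.1372]
orientation: [0.0, 0.202, 0.979, 0.0]
wrist_force: [2.0, 0.7, 5.5]
finger_gap: 0.0553
grip_force: 62.5
```

Request:
step_arm:
  moves:
    - [[0,0,0.5],[0,0,0],48]
    - [[0,0,1],[0,0,0],48]
    - [[0,0,1],[0,0,0],48]

```text
clock: 4.4
tcp_pos: [0.4923, -0.202, 0.1363]
orientation: [0.0, 0.202, 0.979, 0.0]
wrist_force: [1.8, 1.7, 5.6]
finger_gap: 0.0557
grip_force: 62.5
```

Request:
step_arm:
  moves:
    - [[0,0,0.5],[0,0,0],48]
    - [[0,0,1],[0,0,0],48]
    - [[0,0,1],[0,0,0],48]

```text
clock: 4.65
tcp_pos: [0.4923, -0.202, 0.1353]
orientation: [0.0, 0.202, 0.979, 0.0]
wrist_force: [1.5, 2.1, 5.7]
finger_gap: 0.0549
grip_force: 62.5
```

Request:
step_arm:
  moves:
    - [[0,0,0.5],[0,0,0],48]
    - [[0,0,1],[0,0,0],48]
    - [[0,0,1],[0,0,0],48]

```text
clock: 4.9
tcp_pos: [0.4923, -0.202, 0.1344]
orientation: [0.0, 0.202, 0.979, 0.0]
wrist_force: [2.0, 1.0, 7.0]
finger_gap: 0.0556
grip_force: 62.5
```

Request:
step_arm:
  moves:
    - [[0,0,0.5],[0,0,0],48]
    - [[0,0,1],[0,0,0],48]
    - [[0,0,1],[0,0,0],48]

```text
clock: 5.15
tcp_pos: [0.4923, -0.202, 0.1334]
orientation: [0.0, 0.202, 0.979, 0.0]
wrist_force: [1.8, 1.3, 6.4]
finger_gap: 0.0555
grip_force: 62.5
```

Request:
step_arm:
  moves:
    - [[0,0,0.5],[0,0,0],48]
    - [[0,0,1],[0,0,0],48]
    - [[0,0,1],[0,0,0],48]

```text
clock: 5.4
tcp_pos: [0.4923, -0.202, 0.1329]
orientation: [0.0, 0.202, 0.979, 0.0]
wrist_force: [0.6, 1.6, 8.8]
finger_gap: 0.0556
grip_force: 62.9
```

Request:
step_arm:
  moves:
    - [[0,0,0.3],[0,0,0],48]
    - [[0,0,0.5],[0,0,0],48]
    - [[0,0,0.5],[0,0,0],48]

```text
clock: 5.65
tcp_pos: [0.4923, -0.202, 0.1328]
orientation: [0.0, 0.202, 0.979, 0.0]
wrist_force: [-0.1, 2.0, 11.6]
finger_gap: 0.0556
grip_force: 63.0
```

Force is rising steeply with no travel: the floor is at TCP z 0.1328, after about 8.5 mm. Turning anticlockwise (negative about tool z), in stages.

Request:
step_arm:
  moves:
    - [[0,0,0],[0,0,-0.05],48]
    - [[0,0,0],[0,0,-0.1],48]
    - [[0,0,0],[0,0,-0.15],48]
    - [[0,0,0],[0,0,-0.2],48]
    - [[0,0,0],[0,0,-0.2],48]

```text
clock: 6.07
tcp_pos: [0.4924, -0.2026, 0.1328]
orientation: [0.001, 0.102, 0.995, -0.001]
wrist_force: [0.1, 0.7, 11.1]
finger_gap: 0.0554
grip_force: 62.9
```

```bash
python3 - <<'E'
from h import *
s=telemetry.get_state();print(s["tcp_pos"],s["orientation"],s["wrist_force"],s["ft_torque"])
E
```

```text
[ 0.49240185 -0.20260281  0.13282525] [ 5.85591241e-04  1.02219286e-01  9.94761582e-01 -5.19678687e-04] [ 0.0511698   0.7494025  11.11016061] [0.06003012 0.05233793 0.04202855]
```

Request:
step_arm:
  moves:
    - [[0,0,0],[0,0,-0.07],48]
    - [[0,0,0],[0,0,-0.14],48]
    - [[0,0,0],[0,0,-0.21],48]
    - [[0,0,0],[0,0,-0.28],48]
    - [[0,0,0],[0,0,-0.35],48]
    - [[0,0,0],[0,0,-0.42],48]
    - [[0,0,0],[0,0,-0.49],48]
    - [[0,0,0],[0,0,-0.56],48]

```text
clock: 6.73
tcp_pos: [0.4925, -0.2027, 0.1328]
orientation: [0.0, -0.177, 0.984, -0.001]
wrist_force: [-0.2, 0.2, 10.7]
finger_gap: 0.0555
grip_force: 63.0
```

Request:
step_arm:
  moves:
    - [[0,0,0],[0,0,-0.07],48]
    - [[0,0,0],[0,0,-0.14],48]
    - [[0,0,0],[0,0,-0.21],48]
    - [[0,0,0],[0,0,-0.28],48]
    - [[0,0,0],[0,0,-0.35],48]
    - [[0,0,0],[0,0,-0.35],48]

```text
clock: 7.23
tcp_pos: [0.4925, -0.2027, 0.1328]
orientation: [0.0, -0.346, 0.938, -0.001]
wrist_force: [0.7, 0.5, 11.0]
finger_gap: 0.0555
grip_force: 62.9
```

Request:
step_arm:
  moves:
    - [[0,0,0],[0,0,-0.07],48]
    - [[0,0,0],[0,0,-0.14],48]
    - [[0,0,0],[0,0,-0.2],48]
    - [[0,0,0],[0,0,-0.2],48]
    - [[0,0,0],[0,0,-0.2],48]

```text
clock: 7.65
tcp_pos: [0.4925, -0.2027, 0.1328]
orientation: [0.0, -0.436, 0.9, -0.001]
wrist_force: [-0.6, 0.8, 10.4]
finger_gap: 0.0558
grip_force: 62.9
```

```bash
python3 - <<'E'
from h import *
s=telemetry.get_state();print(s["wrist_force"],s["ft_torque"],s["joint_pos"])
q=s["orientation"];print(np.degrees(2*(np.arctan2(q[2],q[1])-np.arctan2(.979,.202))))
im,P=snap("wrist","w2.png")
E
```

```text
[-0.64315367  0.81034303 10.38800646] [0.03399006 0.00184533 0.07303176] [-5.41017131e-01  2.81186548e-01 -2.45621722e-01  1.04226679e+00
 -4.62999570e-04 -1.44423686e+00]
75.06745889922223
```

View pics/w2.png

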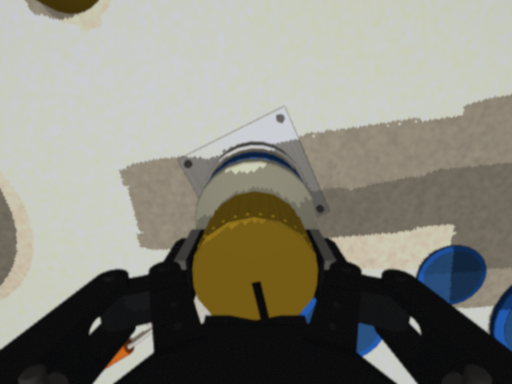

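The pointer line keeps the same direction relative to the gripper as before the turn, at (260,300), so the cap turned with it through 75°. Lifting straight up.

Request:
step_arm:
  moves:
    - [[0,0,-2],[0,0,0],48]
    - [[0,0,-5],[0,0,0],48]
    - [[0,0,-9],[0,0,0],48]
    - [[0,0,-13],[0,0,0],48]
    - [[0,0,-13],[0,0,0],48]

```text
clock: 8.12
tcp_pos: [0.4914, -0.2019, 0.1446]
orientation: [-0.001, -0.436, 0.9, 0.001]
wrist_force: [1.1, 0.5, 0.2]
finger_gap: 0.0552
grip_force: 63.3
```

Request:
step_arm:
  moves:
    - [[0,0,-4],[0,0,0],48]
    - [[0,0,-10],[0,0,0],48]
    - [[0,0,-16],[0,0,0],48]
    - [[0,0,-22],[0,0,0],48]
    - [[0,0,-28],[0,0,0],48]
    - [[0,0,-34],[0,0,0],48]
    - [[0,0,-40],[0,0,0],48]

```text
clock: 8.7
tcp_pos: [0.4923, -0.2023, 0.1856]
orientation: [0.0, -0.436, 0.9, -0.0]
wrist_force: [0.5, -0.0, -0.8]
finger_gap: 0.0555
grip_force: 63.3
```

Request:
step_arm:
  moves:
    - [[0,0,-10],[0,0,0],48]
    - [[0,0,-20],[0,0,0],48]
    - [[0,0,-30],[0,0,0],48]
    - [[0,0,-40],[0,0,0],48]
    - [[0,0,-50],[0,0,0],48]
    - [[0,0,-50],[0,0,0],48]

```text
clock: 9.2
tcp_pos: [0.4932, -0.2028, 0.2375]
orientation: [0.001, -0.436, 0.9, -0.002]
wrist_force: [0.5, 1.0, -0.2]
finger_gap: 0.0557
grip_force: 63.3
```

```bash
python3 - <<'E'
from h import *
from scipy.spatial.transform import Rotation as R
s=telemetry.get_state();q=s["orientation"];M=R.from_quat(np.r_[q[1:],q[0]]).as_matrix()
t=np.array([.517,.0013,.2])-s["tcp_pos"];print(s["tcp_pos"],s["wrist_force"],M.T@t*1000)
im,P=snap("wrist","w3.png")
E
```

```text
[ 0.49322169 -0.20280798  0.23749994] [ 0.54482466  0.99080164 -0.22677954] [-174.98885498  107.83161786   37.18824178]
```

View pics/w3.png

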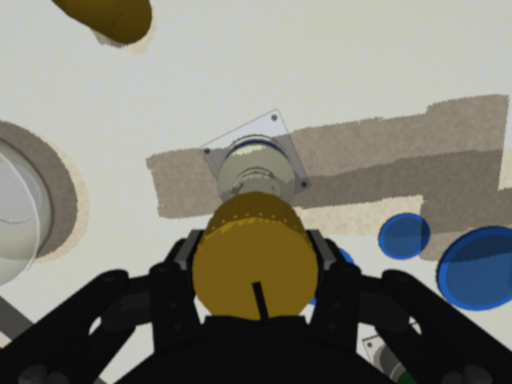

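The cap is off and held upright between the pads at (255,255); the bare neck is visible at (258,180). Carrying it to the middle rest.

Request:
step_arm:
  moves:
    - [[-25,15,0],[0,0,0],48]
    - [[-55,34,0],[0,0,0],48]
    - [[-85,52,0],[0,0,0],48]
    - [[-115,71,0],[0,0,0],48]
    - [[-145,89,0],[0,0,0],48]
    - [[-165,102,0],[0,0,0],48]
    - [[-175,108,0],[0,0,0],48]
    - [[-175,108,20],[0,0,0],48]

```text
clock: 9.92
tcp_pos: [0.5178, 0.0042, 0.2176]
orientation: [0.003, -0.438, 0.899, -0.001]
wrist_force: [1.6, 0.4, -0.7]
finger_gap: 0.0553
grip_force: 63.4
```

Request:
step_arm:
  moves:
    - [[0,0,25],[0,0,0],48]
    - [[0,0,55],[0,0,0],48]
    - [[0,0,85],[0,0,0],48]
    - [[0,0,115],[0,0,0],48]
    - [[0,0,140],[0,0,0],48]
    - [[0,0,165],[0,0,0],48]
    - [[0,0,180],[0,0,0],48]
    - [[0,0,185],[0,0,0],48]

```text
clock: 10.58
tcp_pos: [0.5131, 0.0019, 0.0266]
orientation: [-0.002, -0.436, 0.9, 0.002]
wrist_force: [-0.6, 0.3, -0.6]
finger_gap: 0.0555
grip_force: 63.5
```

Request:
step_arm:
  moves:
    - [[0,0,4],[0,0,0],48]
    - [[0,0,8],[0,0,0],48]
    - [[0,0,12],[0,0,0],48]
    - [[0,0,12],[0,0,0],48]
    - [[0,0,12],[0,0,0],48]

```text
clock: 11.0
tcp_pos: [0.5162, 0.002, 0.0184]
orientation: [0.001, -0.436, 0.9, -0.0]
wrist_force: [0.4, 0.2, -0.9]
finger_gap: 0.0551
grip_force: 63.5
```

Request:
step_arm:
  moves:
    - [[0,0,2],[0,0,0],48]
    - [[0,0,4],[0,0,0],48]
    - [[0,0,6],[0,0,0],48]
    - [[0,0,6],[0,0,0],48]

```text
clock: 11.33
tcp_pos: [0.5155, 0.0022, 0.0115]
orientation: [-0.0, -0.436, 0.9, 0.0]
wrist_force: [-0.2, -0.6, -0.6]
finger_gap: 0.0558
grip_force: 63.5
```

Request:
step_arm:
  moves:
    - [[0,0,1],[0,0,0],48]
    - [[0,0,2],[0,0,0],48]
    - [[0,0,2],[0,0,0],48]

```text
clock: 11.58
tcp_pos: [0.5158, 0.0021, 0.0099]
orientation: [0.0, -0.436, 0.9, -0.0]
wrist_force: [-0.7, -0.5, 0.3]
finger_gap: 0.0553
grip_force: 63.5
```

Request:
step_arm:
  moves:
    - [[0,0,0.5],[0,0,0],48]
    - [[0,0,1],[0,0,0],48]
    - [[0,0,1],[0,0,0],48]

```text
clock: 11.83
tcp_pos: [0.5158, 0.0021, 0.0098]
orientation: [0.0, -0.436, 0.9, -0.0]
wrist_force: [-3.4, 0.3, 9.6]
finger_gap: 0.0555
grip_force: 64.6
```

The cap is seated on the rest. Easing off, releasing and retreating.

Request:
step_arm:
  moves:
    - [[0,0,-0.8],[0,0,0],48]
    - [[0,0,-0.8],[0,0,0],48]
    - [[0,0,-0.8],[0,0,0],57]
    - [[0,0,-0.8],[0,0,0],60]
    - [[0,0,-0.8],[0,0,0],68]
    - [[0,0,-0.8],[0,0,0],78]
    - [[0,0,-0.8],[0,0,0],85]
    - [[0,0,-0.8],[0,0,0],85]

```text
clock: 12.5
tcp_pos: [0.5157, 0.0021, 0.0095]
orientation: [-0.0, -0.436, 0.9, 0.0]
wrist_force: [-0.4, -0.8, -0.6]
finger_gap: 0.085
grip_force: 0.0
```

Request:
step_arm:
  moves:
    - [[0,0,-10],[0,0,0],85]
    - [[0,0,-30],[0,0,0],85]
    - [[0,0,-60],[0,0,0],85]
    - [[0,0,-90],[0,0,0],85]
    - [[0,0,-120],[0,0,0],85]
    - [[0,0,-150],[0,0,0],85]
    - [[0,0,-150],[0,0,0],85]
    - [[0,0,-150],[0,0,0],85]

```text
clock: 13.17
tcp_pos: [0.5174, 0.0019, 0.1624]
orientation: [0.002, -0.436, 0.9, -0.002]
wrist_force: [0.2, -0.0, -0.6]
finger_gap: 0.0848
grip_force: 0.0
```

```bash
python3 - <<'E'
from h import *
snap("wrist","w4.png");snap("side","s4.png");s=cv2.imread("pics/s4.png")[150:320,150:360]
w=cv2.imread("pics/w4.png")
cv2.imwrite("pics/f.png",np.hstack([cv2.resize(w,(448,336)),cv2.resize(s,(340,336))]))
m=cv2.inRange(cv2.cvtColor(w,cv2.COLOR_BGR2HSV),(20,120,60),(35,255,255));n,l,st,c=cv2.connectedComponentsWithStats(m)
for i in range(1,n):
    if st[i][4]>300: print(c[i],st[i],onplane("wrist",c[i],.045))
E
```

```text
[256.48125242 184.13761113] [ 228  154   58   61 2587] [ 5.10393776e-01 -1.05227850e-04  4.50000000e-02]
```

View pics/f.png

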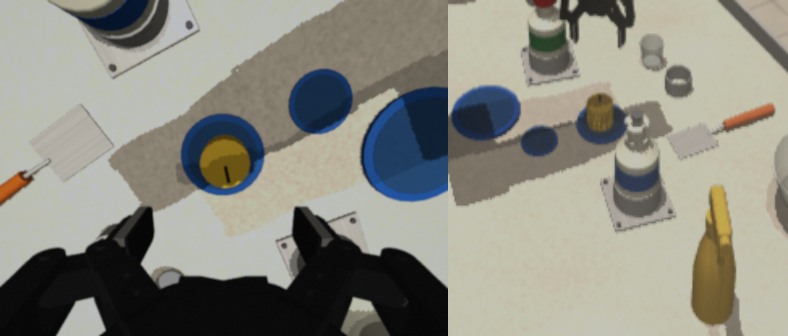

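The picture shows the cap upright on the middle disc, at about (225,162) in the left panel. It is within about 1 cm of the centre and the gripper is clear.

```bash
python3 -c "
from h import *
print(env.hand_in())"
```

```text
the job is handed in; nothing more can be done
None
```

I undid the yellow cap (about 8.5 mm press, 75° anticlockwise, about 12 N at most in the wrist readings), set it upright within about 1 cm of the middle of the middle-sized blue rest, and handed the job in; no verdict was shown.

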